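Refit the sprung cover of the desk power box

TASK

Refit the blue cover of the white power box on the desk: hold it tilted, tuck one end down under the wide lip and push it back against the orange sprung strip, then lower the other end past the narrow lip and let the cover come home flat on the ledges, both ends held under their lips. Ease it in without ever forcing it against the box, leave the stamp, mug and water bottle where they stand, and let go.

Things in the scene. Friction and masses are not known exactly. Their poses are not given: they have to be found in the camera images.
- box: White steel power box fixed to the desk, case 250 x 159 mm, 74 mm high, socket strip inside. Origin: centre of its underside; x along its length, z up. In its mouth an aluminium rim carries lips, ledge and strip; it is screwed on through slots and stands up to 7 mm either way along x, unmeasured: all x given here are for its middle position. Pushing on it with over 20 N is too much
- wide_lip (a point): Point on the case: nominal middle of the inner edge of the rim's wide lip, top face. The lip closes the -x end (nearer the robot) from x = -111 to -85 mm, z = 71 to 74 mm, over a pocket 11 mm high; the -x end wall is at x = -111. Two slots in it show the orange strip. The ledge, top at z = 60 mm, is 34 mm wide here, 10 along the sides, 18 at the +x end
- strip_rest (a point): Point on the case where, nominally, the face of the orange strip stands when free (x = -95, z = 65 mm). The strip, 110 mm wide, 8 tall, slides in the pocket towards -x on springs, pushing back with 1.8 N when free, 3.6 N with the cover home, 7.2 N pressed 12 mm back, where a flat cover just clears the narrow lip; at 14 mm (8.1 N) the cover's end meets two hard stops
- narrow_lip (a point): Point on the case: nominal middle of the inner edge of the rim's narrow lip, top face. The lip covers the +x end from x = 103 to 111 mm (end wall), z = 71 to 74 mm, with an 11 mm gap to the ledge. There are no lips along the sides (side walls 145 mm apart). The opening between the lips, 188 mm, is shorter than the cover
- seat (a point): Point on the case where, nominally, the cover's origin lies when home: x = 6 (give or take the rim's 7), y = 0 (2.5 mm play each side), z = 60 mm, its underside on the ledges, the strip holding it against the +x end wall of the rim
- cover: Loose blue plastic cover 210 (x) x 140 (y) x 6 mm, about 0.22 kg, lying flat on the desk. Origin: centre of its underside, z up. Its ends are alike: either may go under the wide lip. A black upright pull stands in its middle, 72 mm long (x), 12 mm thick (y), from the plate up to 38 mm above the underside
- cover_end_a (a point): Middle of the cover's end face at its own x = -105 mm, half way up its 6 mm thickness
- cover_end_b (a point): Middle of the cover's other end face, at its own x = +105 mm, half way up its thickness
- stamp: Bystander: teal self-inking stamp, 56 x 38 mm, 58 mm tall; origin at the centre of its foot
- mug: Bystander: white mug, 76 mm wide, 90 mm tall, handle at its +y; origin at the centre of its foot
- water: Bystander: water bottle with green cap, 62 mm wide, 170 mm tall; origin at the centre of its foot

How it is judged:
On the way:
1. one end of the tilted cover is under the wide lip, the other end still above the narrow lip (((x of cover_end_a in the frame of box between -0.121 and -0.094 m and z of cover_end_a in the frame of box between 0.058 and 0.071 m and y of cover_end_a in the frame of box between -0.02 and 0.02 m and z of cover_end_b in the frame of box above 0.078 m) or (x of cover_end_b in the frame of box between -0.121 and -0.094 m and z of cover_end_b in the frame of box between 0.058 and 0.071 m and y of cover_end_b in the frame of box between -0.02 and 0.02 m and z of cover_end_a in the frame of box above 0.078 m))), for 0.1 s.
At the end, for the whole second after the job is handed in: The cover lies still, level (within 0.02 rad) and right way up on the ledges (height within 3 mm), come home towards the narrow lip (its centre 5 mm short to 14.5 mm past the case's centre, wherever the rim stands), both ends under their lips, and released (x of cover in the frame of box between -0.005 and 0.0145 m and y of cover in the frame of box between -0.005 and 0.005 m and z of cover in the frame of box between 0.057 and 0.0625 m and angle between the z axis of cover and the z axis of box, either way round below 0.02 rad and angle between cover's own z axis and vertical below 0.1 rad and linear speed of cover below 0.01 m/s); the robot touches nothing.
It fails at once if the cover is forced against the box, its lips or its strip with more than 20 N (contact force between cover and box above 20 N).
It fails at once if the robot itself pushes on the box with more than 15 N (contact force between the arm and box above 15 N).
It fails at once if the stamp is moved by more than 20 mm or tipped (distance of stamp from where it was at the start of the episode above 0.02 m or angle between stamp's own z axis and vertical above 0.3 rad).
It fails at once if the mug is moved by more than 20 mm or tipped (distance of mug from where it was at the start of the episode above 0.02 m or angle between mug's own z axis and vertical above 0.3 rad).
It fails at once if the water bottle is moved by more than 20 mm or tipped (distance of water from where it was at the start of the episode above 0.02 m or angle between water's own z axis and vertical above 0.3 rad).
It also fails if it takes over 72 s, if anything falls off the work surface, if the arm or the gripper's body presses on something with over 40 N, if the wrist force passes 120 N, or if a joint passes its speed limit or range.

ROBOT

A 6-joint arm with a two-finger parallel gripper is mounted at the origin on the work surface. World frame = base frame: x ahead of the robot, y to its left, z up, the work surface at z = 0. Lengths are in m, angles in rad, forces in N, time in s.
With the tool pointing down it reaches from about 0.35 to 0.85 m from the base axis. Payload 8.1 kg.
Tool frame: the origin (TCP) lies between the finger pads; the fingertips stand 17 mm ahead of it and the grasp point (between the pads) lies 2 mm behind it (finger_overhang is the distance from the TCP to the fingertips, in m); z points along the fingers, y is the line along which they close (so a half turn about z gives the same grasp; the last joint's range is limited). The gripper opens to 93 mm and grips with 3 to 60 N. Pads are 15 mm wide; open, the fingers measure 128 mm over their backs; the gripper's body (75 mm by 188 mm) begins 65 mm behind the grasp point.
Start: joints at [-1.371, 0.13, 1.488, -0, 1.523, -0.085], TCP at [0.169, -0.576, 0.236] pointing down, gripper open.
Joint ranges: [-2.96, 2.96], [-0.89, 2.26], [0.02, 2.5], [-1.34, 4.48], [0, 2.73], [-2.66, 2.66]. Speed limits (rad/s): [2.39, 2.39, 2.79, 3.14, 3.14, 3.14].

INTERFACE

Orientations are given as a 3x3 rotation matrix whose columns are the frame's x, y, z axes.
In Python, from bench import goto, servo_line, movej, move_gripper, dwell, ik, get_image, IKError, finish_job, current_clock, current_joint_positions, current_joint_velocities, current_effort, current_tool_pos, current_eef_rot, current_contact_force, current_moment, current_grip_width, current_finger_force, finger_overhang gives the robot as it stands. The module is installed in compiled form; this text tells all that it offers. Calls block until the motion is done:
- goto(position, orientation): joint-space move of the TCP to a pose.
- servo_line(position, v=0.15, attitude=None): straight line of the TCP; attitude=None keeps the orientation; v is the mean speed in m/s.
- movej(angles): joint-space move.
- move_gripper(opening, grasp_force=None): opening from 0.0 (shut) to 1.0 (fully open); grasp_force is the grip in N (None keeps the last); returns when the fingers have stopped.
- dwell(seconds).
- ik(position, orientation): joint angles nearest the present ones, or None.
- get_image(name): name is "side" or "top"; returns a dict with "frame" (480x640x3 uint8, blue, green, red), "fx", "fy", "cx", "cy" (pixels), "k1" (the pictures are not rectified: a ray, as slopes to the right and down, at radius r is drawn at 1 + k1 r^2 times it, then the intrinsics apply), "rvec" (rotation vector, rad) and "tvec" (3), from world to camera coordinates, as OpenCV has them. Camera axes: x right, y down, z forward; pixel columns grow to the right and rows downward; lengths in m; the calibration is good to about 2 mm. A picture is of the moment at which its call begins. There is no depth.
A pose or a line that the arm cannot do raises IKError and nothing moves.
- finish_job(): hands the job in; it is judged then, once.
Readings, each from a call of its own:
- current_clock(): time.
- current_joint_positions(): joint angles.
- current_joint_velocities(): joint speeds.
- current_effort(): joint torques, N m.
- current_tool_pos(): TCP position.
- current_eef_rot(): TCP orientation.
- current_contact_force(): force on the tool from outside, world axes, zero at the start.
- current_moment(): the same for the moment, N m.
- current_grip_width(): opening from 0.0 (shut) to 1.0 (fully open).
- current_finger_force(): force on a finger pad.
Only numpy, scipy, OpenCV 4.12 (cv2) and the standard library are available. Lean on these libraries where they do the work, as an engineer would, in place of code of your own. Each camera call takes 0.05 s, during which the arm holds its last target. There are 200 camera calls.

## Working session

There is one attempt and no reset: what is moved stays moved. The work goes in short steps, each a Python script; the robot and the scene stay as the last script left them, time stands still between calls to the robot, and variables do not carry over. Pictures are saved under pics/ and viewed, at most 10 in all, crops included, and the job is handed in when it is done.

```bash
mkdir -p pics; ls; python3 - <<'E'
from bench import *
import cv2
for n in("side","top"):
    d=get_image(n); cv2.imwrite(f"pics/{n}0.png",d["frame"])
    print(n,{k:v for k,v in d.items() if k!="frame"})
print(current_clock(),current_contact_force())
E
```

```text
pics
side {'fx': 469.810850146317, 'fy': 469.810850146317, 'cx': 324.7855280376531, 'cy': 242.71199375208832, 'k1': -0.11995184148739522, 'rvec': array([ 0.64352208, -2.48050004,  1.33686415]), 'tvec': array([0.5126471 , 0.20623297, 0.96572986])}
top {'fx': 473.2945250528721, 'fy': 473.2945250528721, 'cx': 320.80372529988506, 'cy': 238.45698941968323, 'k1': -0.04660296376692152, 'rvec': array([ 2.18729313, -2.16613509,  0.12012319]), 'tvec': array([-0.00168711,  0.60099898,  0.95020013])}
0.1 [ 0.29019316  0.205104   -1.4832185 ]
```

View pics/side0.png

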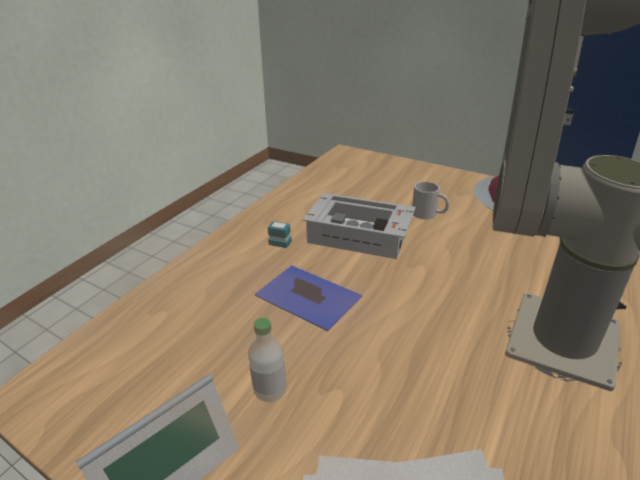

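View pics/top0.png

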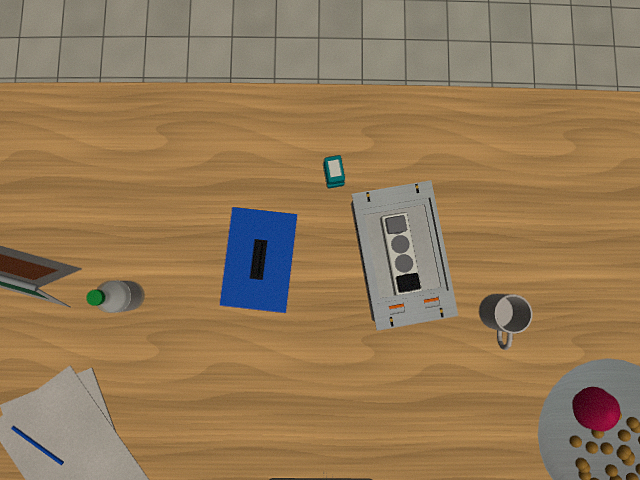

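The side view shows the box at about (360,225), the cover at (308,296), the stamp at (279,234) and the bottle at (267,360). In the top view the box is at about (404,255) with its orange-slotted wide lip at the bottom end, the cover is at (258,260), the stamp at (334,170) and the mug at (512,314). I'll enlarge both next.

```bash
python3 - <<'E'
import cv2
t=cv2.imread("pics/top0.png")[175:335,345:465]; cv2.imwrite("pics/tb.png",cv2.resize(t,None,fx=3.75,fy=3.75,interpolation=cv2.INTER_CUBIC))
t=cv2.imread("pics/top0.png")[200:320,212:304]
s=cv2.imread("pics/side0.png")[190:330,250:420]; cv2.imwrite("pics/sb.png",cv2.resize(s,None,fx=4.2,fy=4.2,interpolation=cv2.INTER_CUBIC))
# cover blobs (blue) in both
import numpy as np
for n in("top","side"):
    im=cv2.imread(f"pics/{n}0.png"); h=cv2.cvtColor(im,cv2.COLOR_BGR2HSV)
    m=cv2.inRange(h,(110,120,60),(130,255,255))
    c=[k for k in cv2.findContours(m,0,2)[0] if cv2.contourArea(k)>1500]
    for k in c: print(n,cv2.contourArea(k),cv2.approxPolyDP(cv2.convexHull(k),4,True).reshape(-1,2).tolist(),cv2.minAreaRect(k))
    r=(slice(225,300),slice(240,275)) if n=="top" else (slice(270,310),slice(285,335))
    k=(im[r].max(2)<75); ys,xs=np.nonzero(k); print("dark",cv2.minAreaRect(np.c_[xs+r[1].start,ys+r[0].start].astype(np.float32)))
E
```

```text
dark ((258.1230773925781, 259.015380859375), (12.651541709899902, 39.69111251831055), 7.125016689300537)
dark ((0.0, 0.0), (0.0, 0.0), 0.0)
```

View pics/tb.png

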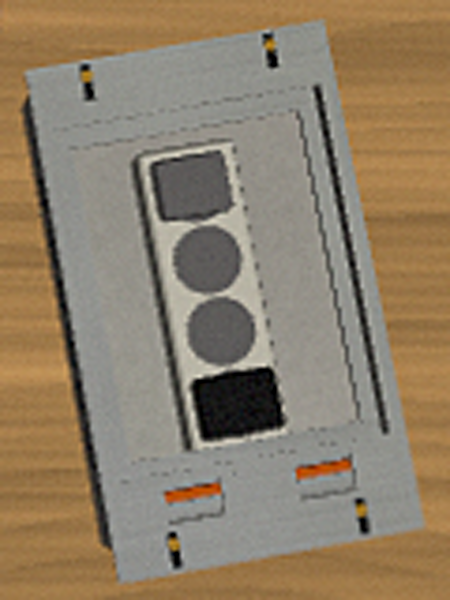

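View pics/sb.png

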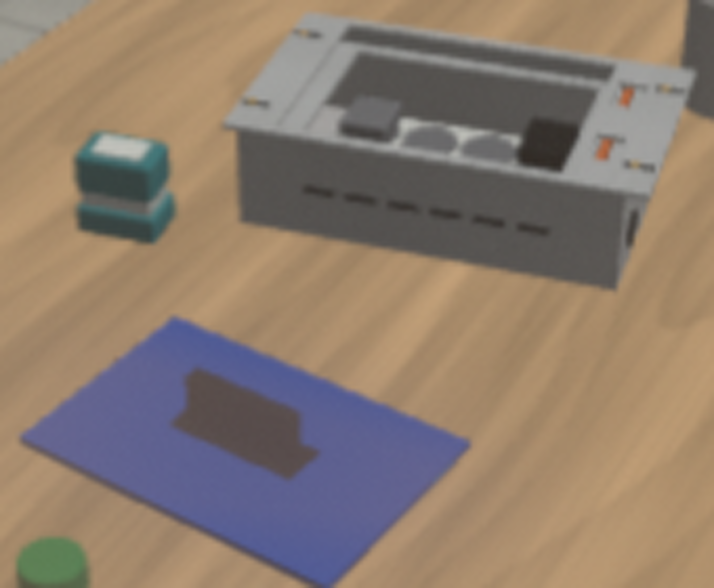

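The top crop shows the rim corners at about (27,72), (325,22), (424,527) and (118,582). The narrow lip's inner edge runs (55,130)–(310,88) and the wide lip's inner edge (135,463)–(360,422). In the side crop the rim corners are (315,14), (695,70), (650,193) and (225,125), and the cover corners are (173,317), (470,443), (330,588) and (22,438).

```bash
cat > h.py <<'E'
import numpy as np, cv2
from bench import *
C={"side":(469.810850146317,324.7855280376531,242.71199375208832,-0.11995184148739522,[0.64352208,-2.48050004,1.33686415],[0.5126471,0.20623297,0.96572986]),
"top":(473.2945250528721,320.80372529988506,238.45698941968323,-0.04660296376692152,[2.18729313,-2.16613509,0.12012319],[-0.00168711,0.60099898,0.95020013])}
def ray(n,p):
    f,cx,cy,k,r,t=C[n]; K=np.array([[f,0,cx],[0,f,cy],[0,0,1.]])
    u=cv2.undistortPoints(np.array([[p]],float),K,np.array([k,0,0,0.]))[0,0]
    R=cv2.Rodrigues(np.array(r))[0]; return -R.T@np.array(t),R.T@np.r_[u,1]
def plane(n,p,z):
    o,d=ray(n,p); return (o+d*(z-o[2])/d[2])
def tri(pt,ps):
    a,d=ray("top",pt); b,e=ray("side",ps)
    d/=np.linalg.norm(d); e/=np.linalg.norm(e)
    s=np.linalg.lstsq(np.c_[d,-e],b-a,rcond=None)[0]; P,Q=a+s[0]*d,b+s[1]*e
    return (P+Q)/2,np.linalg.norm(P-Q)
def proj(n,X):
    f,cx,cy,k,r,t=C[n]; K=np.array([[f,0,cx],[0,f,cy],[0,0,1.]])
    return cv2.projectPoints(np.array(X,float).reshape(-1,3),np.array(r),np.array(t),K,np.array([k,0,0,0.]))[0][:,0]
T=lambda u,v:((u+.5)/3.75-.5+345,(v+.5)/3.75-.5+175)
S=lambda u,v:((u+.5)/4.2-.5+250,(v+.5)/4.2-.5+190)
E
python3 - <<'E'
from h import *
np.set_printoptions(precision=4,suppress=True)
print("rim corners")
for a,b in [((27,72),(225,125)),((325,22),(315,14)),((424,527),(695,70)),((118,582),(650,193))]:
    P,e=tri(T(*a),S(*b)); print(P,round(e,4),plane("top",T(*a),.074),plane("side",S(*b),.074))
print("narrow edge",plane("top",T(55,130),.074),plane("top",T(310,88),.074),plane("side",S(280,128),.074),plane("side",S(343,28),.074))
print("wide edge",plane("top",T(135,463),.074),plane("top",T(360,422),.074),plane("side",S(570,170),.074),plane("side",S(617,78),.074))
for n,s in(("top",0),("side",1)):
    im=cv2.imread(f"pics/{n}0.png"); m=((im[...,0].astype(int)-im[...,2]>40)&(im[...,0].astype(int)-im[...,1]>30)).astype(np.uint8)
    c=max(cv2.findContours(m,0,1)[0],key=cv2.contourArea)
    q=cv2.approxPolyDP(cv2.convexHull(c),4,True).reshape(-1,2); print(n,cv2.contourArea(c),q.tolist())
    for p in q: print("  ",plane(n,p,.006))
print("pull top centre",plane("top",(258.1,259),.038))
print([plane("side",S(*p),.038)[:2] for p in((197,369),(299,410))])
print("stamp",plane("top",(335,168),.058),"mug",plane("top",(513,313),.09))
E
```

```text
rim corners
[ 0.6863 -0.0567  0.0741] 0.001 [ 0.6868 -0.0565  0.074 ] [ 0.6859 -0.0569  0.074 ]
[ 0.7139 -0.2178  0.0736] 0.005 [ 0.7161 -0.2166  0.074 ] [ 0.7111 -0.2179  0.074 ]
[ 0.4481 -0.2648  0.0756] 0.0004 [ 0.4482 -0.2652  0.074 ] [ 0.4489 -0.2679  0.074 ]
[ 0.4185 -0.1045  0.077 ] 0.0018 [ 0.419  -0.1046  0.074 ] [ 0.4193 -0.1097  0.074 ]
narrow edge [ 0.6557 -0.0714  0.074 ] [ 0.6801 -0.208   0.074 ] [ 0.6532 -0.0703  0.074 ] [ 0.6837 -0.2087  0.074 ]
wide edge [ 0.4805 -0.1135  0.074 ] [ 0.5027 -0.2321  0.074 ] [ 0.472 -0.111  0.074] [ 0.4904 -0.2326  0.074 ]
top 6347.5 [[232, 207], [296, 214], [285, 312], [220, 305]]
   [0.6688 0.1939 0.006 ]
   [0.6551 0.0572 0.006 ]
   [0.4482 0.0773 0.006 ]
   [0.4613 0.2135 0.006 ]
side 3205.5 [[257, 293], [292, 266], [360, 295], [327, 329]]
   [0.6652 0.189  0.006 ]
   [0.6512 0.0581 0.006 ]
   [0.4497 0.0791 0.006 ]
   [0.4618 0.2151 0.006 ]
pull top centre [0.5567 0.1319 0.038 ]
[array([0.592 , 0.1278]), array([0.5239, 0.1322])]
stamp [ 0.7431 -0.0232  0.058 ] mug [ 0.4537 -0.3691  0.09  ]
```

```bash
cat >> h.py <<'E'
np.set_printoptions(precision=4,suppress=True)
from scipy.spatial.transform import Rotation as Ro
def ori(yaw,tilt=0,flip=False):
    # tool down, x tool along the part's x (or -x); tilt>0 lifts the +x end
    D=np.diag([-1,1,-1.]) if flip else np.diag([1,-1,-1.])
    return Ro.from_euler("ZY",[yaw,-tilt]).as_matrix()@D
def F(n=5):
    a=[]
    for _ in range(n): a.append(current_contact_force()); dwell(.02)
    return np.mean(a,0)
E
python3 - <<'E'
from h import *
x,y,yaw=.558,.1355,-.0955
for f in(0,1):
    print(f,ik((x,y,.16),ori(yaw,0,f)),ik((.57,-.16,.16),ori(.179,.12,f)))
q={f:(ik((x,y,.16),ori(yaw,0,f)),ik((.57,-.16,.16),ori(.179,.12,f))) for f in(0,1)}
f=min((k for k in q if q[k][0] is not None and q[k][1] is not None),key=lambda k:abs(q[k][1][5])+abs(q[k][0][5]))
print("flip",f)
goto((x,y,.16),ori(yaw,0,f)); b=F()
servo_line((x,y,.027),v=.12)
print(current_tool_pos(),F()-b)
move_gripper(0.0,grasp_force=35)
print(current_grip_width()*93,current_finger_force(),F()-b,current_tool_pos())
servo_line((x,y,.16),v=.12)
print(F()-b,current_moment(),current_grip_width()*93,current_clock())
d=get_image("top")["frame"]; s=get_image("side")["frame"]
cv2.imwrite("pics/g.png",np.hstack([cv2.resize(d[150:370,150:470],(400,275)),cv2.resize(s[150:370,200:520],(400,275))]))
E
```

```text
0 [ 0.1489  0.1085  1.6514 -0.      1.3816  1.8152] [-0.4004  0.0557  1.7122  0.0686  1.2738  0.9746]
1 [ 0.1489  0.1085  1.6514 -0.      1.3816 -1.3264] [-0.4004  0.0557  1.7122  0.0686  1.2738 -2.167 ]
flip 0
[0.5589 0.1357 0.028 ] [ 0.4701 -0.3273 -0.0458]
11.808827173825595 34.99604523181915 [-0.2708  0.1353 -0.1186] [0.558  0.1355 0.027 ]
[-0.0777 -0.4742 -1.9497] [-0.0147 -0.0451 -0.0378] 11.678280638449273 7.0417
```

View pics/g.png

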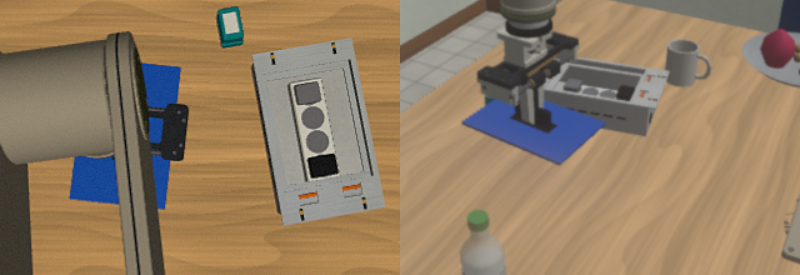

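```bash
cat >> h.py <<'E'
RIM=np.array([.5675,-.1607]); YAW=.179; DX=0.
def rimw(x,y,z,rim=None,yaw=None):
    rim=RIM if rim is None else rim; yaw=YAW if yaw is None else yaw
    c,s=np.cos(yaw),np.sin(yaw); return np.array([rim[0]+c*x-s*y,rim[1]+s*x+c*y,z])
def pose(ax,az,tilt,y=0):
    "TCP pose putting the lower edge of the cover's -x end at rim (ax,y,az)"
    R=ori(YAW,tilt); M=R@np.diag([1,-1,-1.])
    return rimw(ax,y,az)+M@np.array([.105+DX,0,.027]),R
def cover_pts(ax,az,tilt,pts,y=0):
    M=ori(YAW,tilt)@np.diag([1,-1,-1.]); return np.array([rimw(ax,y,az)+M@(np.array(p)+[.105,0,0]) for p in pts])
def line(ax,az,tilt,y=0,v=.05):
    p,R=pose(ax,az,tilt,y); servo_line(p,v=v,attitude=R)
E
python3 - <<'E'
from h import *
p,R=pose(-.080,.12,.12); goto(p+[0,0,.03],R); line(-.080,.100,.12)
dwell(.3); print(current_tool_pos()-pose(-.080,.100,.12)[0],F(),current_clock())
t=get_image("top")["frame"]; s=get_image("side")["frame"]
cv2.imwrite("pics/top2.png",t); cv2.imwrite("pics/side2.png",s)
cs=[(-.105,.07,.006),(.105,.07,.006),(.105,-.07,.006),(-.105,-.07,.006)]
cp=cover_pts(-.080,.100,.12,cs); print(proj("top",cp).tolist(),proj("side",cp).tolist())
rc=[rimw(a,b,.074) for a,b in((-.136,.0815),(.136,.0815),(.136,-.0815),(-.136,-.0815))]
print(proj("top",rc).tolist(),proj("side",rc).tolist())
cv2.imwrite("pics/t2.png",cv2.resize(t[170:340,330:480],None,fx=3.5,fy=3.5,interpolation=2))
cv2.imwrite("pics/s2.png",cv2.resize(s[160:270,290:430],None,fx=5,fy=5,interpolation=2))
E
```

```text
[ 0.0001 -0.0001  0.0002] [-0.4229 -0.2463 -2.0338] 9.8083
[[379.11681764893945, 301.14674899096303], [360.8910873927956, 191.24126596037868], [433.6169993780921, 179.2016415423818], [451.23299840800485, 288.40995472526555]] [[384.0051452501942, 219.82364774678908], [306.51585677509524, 198.93792610014563], [324.14110769588353, 177.08463540329123], [395.4814612128007, 195.4654370680105]]
[[376.1756865335159, 329.768355123454], [351.73742380123366, 193.81620318944576], [431.3332691548348, 180.62302764953864], [457.6334761691525, 315.16747673428165]] [[403.7144371544066, 236.5171356175014], [302.7579090444837, 219.40052976657307], [323.0076203147386, 192.7747498723985], [414.9823420726957, 206.7571828256137]]
```

View pics/t2.png

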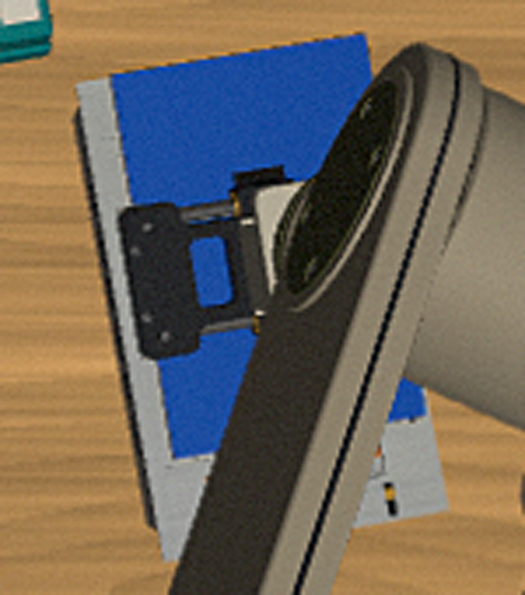

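View pics/s2.png

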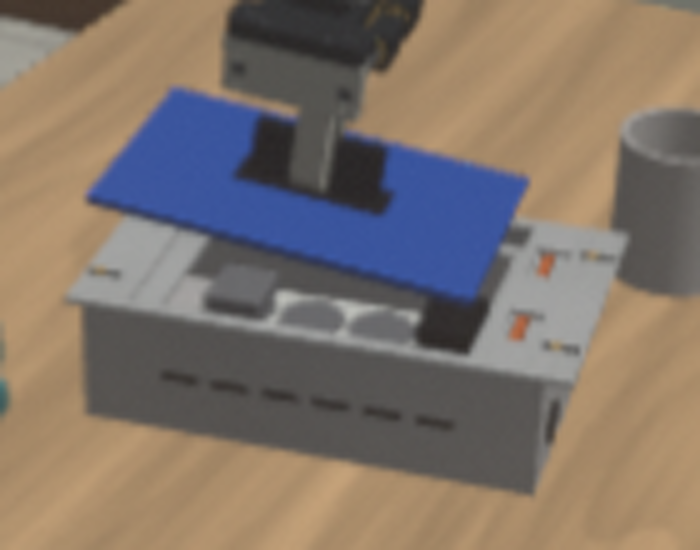

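The top crop has cover corners at (112,74), (366,33) and (172,459), and rim corners at (78,82), (164,560) and (447,511). All of these, and the side-view corners, match the predicted projections to within about 0.7 px. The pose estimate is good, so I'll tuck the end in under force guard.

```bash
python3 - <<'E'
from h import *
c,s=np.cos(YAW),np.sin(YAW); B=np.array([[c,s,0],[-s,c,0],[0,0,1]])
dwell(.2); b=F(10)
line(-.080,.066,.12,v=.06); print(B@(F()-b))
z=.0635; 
while z>.058:
    line(-.080,z,.12,v=.02); f=B@(F()-b); print("z",round(z,4),f)
    if np.linalg.norm(f)>1.5: break
    z-=.0007
zc=z
z+=.0012; x=-.080; line(x,z,.12,v=.02); print("base",zc,B@(F()-b))
while x>-.094:
    x-=.002; line(x,z,.12,v=.03); f=B@(F(4)-b); print("x",round(x,4),f)
    if np.linalg.norm(f)>5: break
print(current_clock(),current_tool_pos(),current_moment())
np.save("b.npy",b)
E
```

```text
[-0.2195 -0.2169  0.0884]
z 0.0635 [-0.1336 -0.2769  0.1125]
z 0.0628 [ 0.4063 -0.0084  0.2025]
z 0.0621 [ 0.3877 -0.4089  0.3316]
z 0.0614 [ 0.2926 -0.1132  0.0826]
z 0.0607 [ 0.8058 -0.6965 -0.2928]
z 0.06 [ 0.4412 -0.1334  0.0057]
z 0.0593 [0.2666 0.3747 2.8867]
base 0.0593 [ 0.4881 -0.3766  0.0236]
x -0.082 [ 0.1568 -0.2128 -0.0692]
x -0.084 [ 0.3956 -0.0912 -0.408 ]
x -0.086 [ 0.7669 -0.19    0.0102]
x -0.088 [0.4688 0.0177 0.006 ]
x -0.09 [ 0.1967 -0.0396  0.2067]
x -0.092 [ 0.4721 -0.4157 -0.0194]
x -0.094 [ 0.7202 -0.4487  0.0987]
15.9833 [ 0.5744 -0.1595  0.0999] [-0.0122  0.0501 -0.003 ]
```

```bash
python3 - <<'E'
from h import *
c,s=np.cos(YAW),np.sin(YAW); B=np.array([[c,s,0],[-s,c,0],[0,0,1]])
b=np.load("b.npy"); x=-.094; z=.0605
while x>-.114:
    x-=.001 if x>-.1055 else .0004; line(x,z,.12,v=.02); f=B@(F(4)-b); print("x",round(x,4),f)
    if f[0]>10.5 or np.linalg.norm(f[1:])>5: break
print(current_clock(),B@(current_tool_pos()-pose(x,z,.12)[0]),B@current_moment())
E
```

```text
x -0.095 [2.2446 0.6065 0.2588]
x -0.096 [3.1687 0.4359 0.5839]
x -0.097 [3.3651 0.551  0.6396]
x -0.098 [4.0553 0.8831 0.9307]
x -0.099 [4.1603 0.4222 1.1993]
x -0.1 [4.6113 0.7623 1.0132]
x -0.101 [5.2539 0.803  1.2491]
x -0.102 [5.9339 0.6822 1.1931]
x -0.103 [6.3432 0.6797 0.66  ]
x -0.104 [6.2551 0.968  0.9824]
x -0.105 [6.7292 0.4743 0.3791]
x -0.106 [7.5189 1.3361 0.8166]
x -0.1064 [6.6412 1.4549 0.5373]
x -0.1068 [7.2295 0.9558 0.8752]
x -0.1072 [7.7209 0.9319 0.7859]
x -0.1076 [7.6257 1.6785 1.0048]
x -0.108 [8.3871 1.2698 0.662 ]
x -0.1084 [7.8831 0.665  0.7045]
x -0.1088 [8.1546 0.8295 0.6228]
x -0.1092 [8.2442 1.3397 0.4887]
x -0.1096 [9.5347 1.2307 0.2933]
x -0.11 [10.6431  2.0946 -0.0207]
22.95 [0.0015 0.     0.0008] [ 0.4511 -1.9763  0.2035]
```

```bash
python3 - <<'E'
from h import *
c,s=np.cos(YAW),np.sin(YAW); B=np.array([[c,s,0],[-s,c,0],[0,0,1]])
b=np.load("b.npy"); xt=-.1080; cmd=-.1092
line(cmd,.0605,.12,v=.02); move_gripper(0.0,grasp_force=55)
t=.12
while True:
    z=.060+.0005*t/.12
    line(cmd,z,t,v=.02); f=B@(F(4)-b); e=B@(current_tool_pos()-pose(cmd,z,t)[0]); act=cmd+e[0]
    print("t",round(t,3),"cmd",round(cmd,4),"act",round(act,4),"f",f,"e",e[1:])
    if f[0]>11 or np.linalg.norm(f[1:])>5: print("STOP"); break
    if t<=.0001: break
    cmd+=np.clip(xt-act,-.0005,.0005); t=max(0,t-.01)
print(current_clock(),B@current_moment())
cv2.imwrite("pics/s3.png",cv2.resize(get_image("side")["frame"][160:270,290:430],None,fx=5,fy=5,interpolation=2))
E
```

```text
t 0.12 cmd -0.1092 act -0.1082 f [8.7222 1.3758 0.0447] e [-0.0001  0.0005]
t 0.11 cmd -0.109 act -0.108 f [8.0861 1.1896 1.0569] e [-0.      0.0005]
t 0.1 cmd -0.109 act -0.108 f [7.7575 1.348  0.4488] e [-0.0001  0.0005]
t 0.09 cmd -0.109 act -0.108 f [8.4571 1.1906 1.1844] e [-0.      0.0005]
t 0.08 cmd -0.109 act -0.108 f [7.9725 1.913  0.7779] e [-0.0001  0.0005]
t 0.07 cmd -0.109 act -0.108 f [8.0557 1.6452 1.1274] e [-0.0001  0.0005]
t 0.06 cmd -0.109 act -0.108 f [8.4678 1.4872 1.2904] e [-0.0001  0.0005]
t 0.05 cmd -0.109 act -0.108 f [8.0603 1.2673 1.7485] e [-0.0001  0.0006]
t 0.04 cmd -0.109 act -0.108 f [8.1484 2.1759 1.5234] e [-0.0001  0.0006]
t 0.03 cmd -0.1091 act -0.108 f [8.1855 1.5697 1.8029] e [-0.0001  0.0006]
t 0.02 cmd -0.1091 act -0.108 f [7.975  1.6938 1.7842] e [-0.0001  0.0006]
t 0.01 cmd -0.1091 act -0.108 f [7.8819 1.9511 2.2176] e [-0.      0.0006]
t 0.0 cmd -0.1091 act -0.108 f [8.0442 2.0468 1.9448] e [-0.      0.0006]
27.5333 [ 0.3519 -1.2987  0.0601]
```

View pics/s3.png

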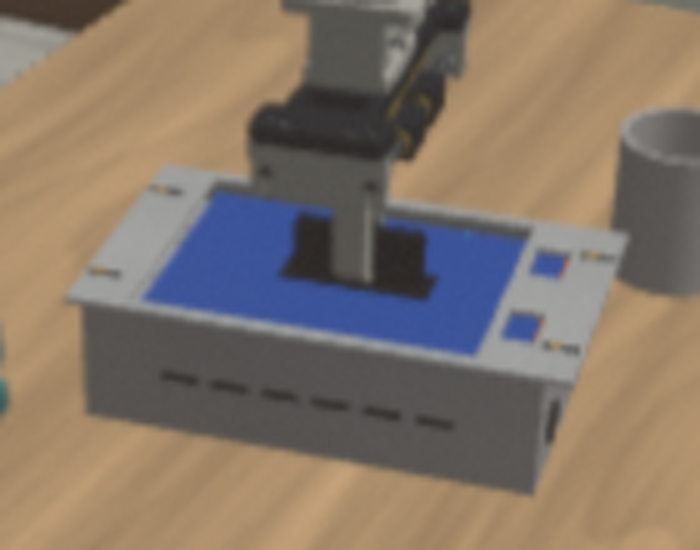

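The side crop shows the cover flat in the mouth. Its +x edge, (210,195)–(145,300), is just clear of the narrow lip's edge, and blue shows in both lip slots. I'll now follow the strip out to the end wall.

```bash
python3 - <<'E'
from h import *
c,s=np.cos(YAW),np.sin(YAW); B=np.array([[c,s,0],[-s,c,0],[0,0,1]])
b=np.load("b.npy"); cmd=-.1091; z=.0596
line(cmd,z,0,v=.01)
while cmd<-.0955:
    f=B@(F(4)-b); e=B@(current_tool_pos()-pose(cmd,z,0)[0])
    print("cmd",round(cmd,4),"act",round(cmd+e[0],4),"f",f,"ez",e[2])
    if f[0]<1 or np.linalg.norm(f[1:])>6: print("STOP"); break
    cmd+=.001; line(cmd,z,0,v=.02)
print(current_clock())
E
```

```text
cmd -0.1091 act -0.108 f [8.366  1.2644 2.2438] ez 0.0006985132500550856
cmd -0.1081 act -0.1071 f [7.5371 2.0103 2.4119] ez 0.0006524389445683731
cmd -0.1071 act -0.1062 f [7.7241 1.0657 2.0554] ez 0.0005640002245203973
cmd -0.1061 act -0.1053 f [6.9288 1.4692 1.8641] ez 0.000481767410449252
cmd -0.1051 act -0.1045 f [6.7146 0.8401 2.3321] ez 0.00040669942328323827
cmd -0.1041 act -0.1035 f [6.3052 1.0567 2.0678] ez 0.0004012143620392844
cmd -0.1031 act -0.1026 f [5.5895 0.9481 2.1106] ez 0.0003837419966074007
cmd -0.1021 act -0.1017 f [5.2966 0.9878 4.6871] ez 0.00039002965235016007
cmd -0.1011 act -0.101 f [2.597  0.9666 7.3268] ez 0.0003425021461544997
STOP
30.4333
```

```bash
python3 - <<'E'
from h import *
c,s=np.cos(YAW),np.sin(YAW); B=np.array([[c,s,0],[-s,c,0],[0,0,1]])
b=np.load("b.npy"); cmd=-.1011
for cmd,z in((-.1011,.0599),(-.1011,.0602),(-.1006,.0602),(-.1001,.0602),(-.0996,.0602)):
    line(cmd,z,0,v=.01); f=B@(F(5)-b); e=B@(current_tool_pos()-pose(cmd,z,0)[0])
    print("cmd",cmd,z,"act",round(cmd+e[0],4),"f",f,"ez",e[2],B@current_moment())
    if f[0]<1 or np.linalg.norm(f)>9: break
print(current_clock())
E
```

```text
cmd -0.1011 0.0599 act -0.101 f [3.8508 0.412  4.7691] ez 5.566507799460718e-05 [ 0.1859 -0.605   0.0408]
cmd -0.1011 0.0602 act -0.1012 f [ 5.0397 -0.1952  2.0422] ez -0.0002006763357365049 [ 0.0118 -0.8281  0.14  ]
cmd -0.1006 0.0602 act -0.1007 f [ 4.6198 -0.4237  1.3833] ez -0.00018580056079094132 [ 0.0247 -0.7392  0.1069]
cmd -0.1001 0.0602 act -0.1002 f [ 3.9376 -0.3251  0.0436] ez -0.00017348509951620184 [-0.0064 -0.7111  0.1297]
cmd -0.0996 0.0602 act -0.0997 f [4.3449 0.0974 0.2248] ez -9.830613395178656e-05 [-0.0129 -0.7316  0.096 ]
32.1
```

```bash
python3 - <<'E'
from h import *
move_gripper(0.4); dwell(.2)
p=current_tool_pos(); print(p,F()-np.load("b.npy"))
servo_line(p+[0,0,.12],v=.1)
goto((.40,.15,.30),ori(0)); dwell(.3); print(current_clock())
t=get_image("top")["frame"]; s=get_image("side")["frame"]
a=cv2.resize(s[170:270,290:425],(540,400),interpolation=2); bb=cv2.resize(t[175:335,345:465],(260,347),interpolation=2)
o=np.zeros((400,800,3),np.uint8); o[:,:540]=a; o[:347,540:]=bb; cv2.imwrite("pics/end.png",o)
m=lambda im:((im[...,0].astype(int)-im[...,2]>40)&(im[...,0].astype(int)-im[...,1]>30)).astype(np.uint8)
q=max(cv2.findContours(m(t),0,1)[0],key=cv2.contourArea); print([plane("top",p,.066)[:2] for p in cv2.approxPolyDP(cv2.convexHull(q),4,True).reshape(-1,2).astype(float)])
E
```

```text
[ 0.5728 -0.1598  0.0872] [ 0.7608 -0.1275  1.6849]
36.05
[array([ 0.6818, -0.2093]), array([ 0.4971, -0.2449]), array([ 0.4726, -0.1094]), array([ 0.6577, -0.0756])]
```

View pics/end.png

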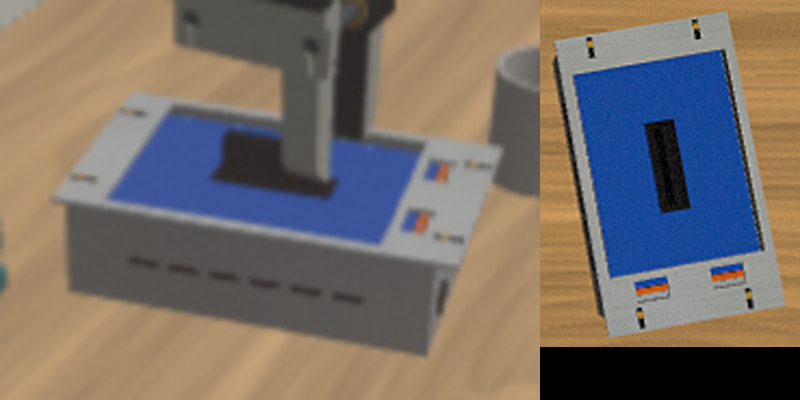

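The side and top pictures show the cover flat in the mouth, its edges running under both lips, the orange strip pressing on its end through both slots, and the gripper well clear. I'm handing it in.

```bash
python3 - <<'E'
from h import *
print(plane("top",(403.6,251.5),.098),rimw(.006,0,.098)); print(finish_job())
E
```

```text
[ 0.5706 -0.1548  0.098 ] [ 0.5734 -0.1596  0.098 ]
the job is handed in; nothing more can be done
None
```

The blue cover is back in the box, flat with both ends under their lips and released; the job is handed in, at about 36 s of the 72 s, no wrist-force reading reached 11 N, and no verdict was returned.

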